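# Level the sample stage by touch, then stand the jar on it

### The job

The round stage has been knocked out of level and has to be level before a sample settles on it. Take the probe from its rack, touch it lightly at several points across the stage's face to find the high side, and press that side down with the probe until the face is level; never press hard, and do not let the gripper touch the stage. Then put the probe back upright in the middle hole of its rack, fully down, and stand the jar on the middle of the stage, leaving everything else where it is.

Things in the scene. Friction and masses are not known exactly. Their poses are not given: they have to be found in the camera images.
- stage: Levelling stage, metal, fixed to the bench; origin: centre of its foot on the bench, z up. On a column it carries a plain round aluminium top, 170 mm across, 10 mm thick, that leans to one side, any side: at 65 mm from the middle one side is 2.6 to 4.6 mm high, the opposite as much low. The pose is the foot's and does not show the lean. Level means to 0.015 rad.
- stage_face (a point): Fixed point 100 mm above the foot's middle. The top's middle lies within 6 mm above or below it, and stays there. About its middle the top rocks, only along its lean, on a stiff springless  some 12 N down at 65 mm out on the high (or low) side moves it down there, up opposite, even past level; it stays where left. Touches under 8 N do not move it; over 25 N from the probe damages it.
- probe_grip (a point): Centre of the probe's handle. The probe is upright, 127 mm long, 60 g: a black square handle 16 x 16 mm and 56 mm tall (this point is its middle, 99 mm above the tip; x and y are square to its sides), below it a round collar 24 mm across and 6 mm thick (its underside 65 mm above the tip), then a steel shaft 6 mm thick ending in a ball 8 mm across. It hangs by its collar in the rack's middle hole.
- probe_tip (a point): The lowest point of the probe's ball end, on the handle's axis, 99 mm below probe_grip. z points up along the probe to its handle. 5 mm above the bench when it hangs in the rack.
- rack: White plastic rack block, fixed, 70 x 160 x 70 mm high, with three upright through holes 15 mm across in a row along its y, at -50, 0 and +50 mm. Origin: centre of its underside on the bench.
- rack_hole1 (a point): Mouth of the rack's middle hole, at the rack's top face 70 mm above the bench: the probe's place.
- jar_mid (a point): Middle of the sample jar, 25 mm above its flat bottom. Clear glass jar with white lid, closed, round, 57 mm across and 50 mm tall, about 120 g, standing on the bench; z up. To be stood on the stage when that is level.
- tip_box: Bystander: grey box with a clear lid, 88 x 128 x 80 mm high. Origin: centre of its underside.
- reagent: Bystander: amber bottle, 70 mm across, 150 mm tall. Origin: centre of its underside.
- beaker: Bystander: glass beaker, 64 mm across, 70 mm tall. Origin: centre of its underside.
There are look-alikes about, which are no part of the job. Leave any orange or red look-alike of the part that bears jar_mid alone.

How it is judged (in metres and radians):
On the way, in this order (a step that is already met when the one before it is completed fails the run):
1. the probe has been taken out and touches the stage's face (contact force between probe and stage above 0.3 N and horizontal distance between probe_tip and stage below 0.09 m), for 0.02 s.
2. the probe is back in the middle hole of its rack, fully down and let go (horizontal distance between probe_tip and rack_hole1 below 0.008 m and z of probe_tip in the frame of rack below 0.012 m and angle between probe_tip's own z axis and vertical below 0.15 rad and contact force between the fingers and probe below 0.1 N), for 0.2 s.
At the end, for the whole second after the job is handed in: the jar stands still on the stage, within 25 mm of its middle, and is level to 0.015 rad, which it can only be if the stage's top is; the probe hangs upright and fully down in the middle hole of its rack (angle between jar_mid's own z axis and vertical below 0.015 rad and horizontal distance between jar_mid and stage below 0.025 m and z of jar_mid in the frame of stage between 0.114 and 0.136 m and contact force between jar and stage above 0.3 N and linear speed of jar below 0.01 m/s and horizontal distance between probe_tip and rack_hole1 below 0.008 m and z of probe_tip in the frame of rack below 0.012 m and angle between probe_tip's own z axis and vertical below 0.15 rad); the robot touches nothing.
It fails at once if the probe presses on the stage with over 25 N (contact force between probe and stage above 25 N).
It fails at once if the gripper touches the stage (contact force between the fingers and stage above 1 N).
It fails at once if the jar is on the stage while the probe is out of its rack ((horizontal distance between jar_mid and stage below 0.08 m and z of jar_mid in the frame of stage below 0.145 m) and not (horizontal distance between probe_tip and rack_hole1 below 0.008 m and z of probe_tip in the frame of rack below 0.012 m and angle between probe_tip's own z axis and vertical below 0.15 rad)).
It fails at once if a bystander is moved by over 30 mm (distance of any of tip_box, reagent, beaker from where it was at the start of the episode above 0.03 m).
It also fails if it takes over 72 s, if anything falls off the work surface, if the arm or the gripper's body presses on something with over 40 N, if the wrist force passes 120 N, or if a joint passes its speed limit or range.

### The arm

A 6-joint arm with a two-finger parallel gripper is mounted at the origin on the work surface. World frame = base frame: x ahead of the robot, y to its left, z up, the work surface at z = 0. Lengths are in mm, angles in rad, forces in N, time in s.
With the tool pointing down it reaches from about 350 to 875 mm from the base axis. Payload 4.2 kg.
Tool frame: the origin (TCP) lies between the finger pads; the fingertips stand 14 mm ahead of it and the grasp point (between the pads) lies 5 mm behind it; z points along the fingers, y is the line along which they close (so a half turn about z gives the same grasp; the last joint's range is limited). The gripper opens to 85 mm and grips with 20 to 120 N. Pads are 22 mm wide; open, the fingers measure 114 mm over their backs; the gripper's body (76 mm by 85 mm) begins 54 mm behind the grasp point. The pads swing forward as they close: fully open they stand 13 mm farther back than shut.
Start: joints at [1.58, 0.385, 0.008, 0, -1.194, -0.259], TCP at [154.475, 605.588, 245.312] pointing down, gripper open.
Joint ranges: [-3.14, 3.14], [-1.21, 2.06], [-1.07, 1.41], [-3.16, 2.05], [-2.99, -0.16], [-3.1, 3.1]. Speed limits (rad/s): [2.79, 2.79, 3.14, 3.14, 3.14, 3.14].

### API

Orientations are given as a unit quaternion [x, y, z, w].
In Python, from bench import * gives the robot as it stands.
- The arm moves only by the tool carry_out, never from a script. Its argument "motion" is a list of rows, each a list of 7 numbers: the turn, a rotation vector about the tool's x, y, z in rad, then the shift along the tool's x, y, z in mm, then the opening, from -1 (shut) to 1 (fully open), so that 0 is half open. A call has 1 to 5 rows; each row is the pose to reach, as a shift and turn from the pose commanded when the call began, along the tool's axes at that moment; what a row does not reach only later rows make up. A row lasts 1/8 s, in which the tool goes at most 62.5 mm and 10.7 degrees, less where a joint would pass 70% of its speed; a pose out of reach is approached as far as the arm can. A call with a gripper value outside its range is refused whole. The fingers move at their own pace and stop on an object; the grip force is fixed at half the most. Time passes only in rows, so rows that repeat a pose let the fingers close. It gives the time, the measured TCP pose, the force, the opening and the grip force at its end, in the units of the state.
- read_state(): the state, without advancing time (a new reading comes with each control period).
- get_image(name): name is "scene" or "top" or "wrist"; returns a dict with "color" (480x640x3 uint8, blue, green, red), "mtx" (3x3 intrinsics, pixels), "position" and "orientation" of the camera in the world. Camera axes: x right, y down, z forward; pixel columns grow to the right and rows downward; lengths in mm; the calibration is good to about 2 mm. The wrist camera is an equidistant fisheye: a pixel r from the principal point sees the ray r / f radians off the axis. A picture is of the moment at which its call begins. There is no depth.
- job_done(): hands the job in; it is judged then, once.
The state is a dict: "clock": time; "joints": joint angles; "joint_vel": joint speeds; "joint_efforts": joint torques, N m; "position": TCP position; "ee_rot": TCP orientation; "contact_force": force on the tool from outside, world axes, zero at the start; "wrist_torque": the same for the moment, N m; "gripper_width": finger opening in mm; "grasp_force": force on a finger pad.
Only numpy, scipy, OpenCV 4.12 (cv2) and the standard library are available. Lean on these libraries where they do the work, as an engineer would, in place of code of your own. Each camera call takes 0.05 s, during which the arm holds its last target. There are 200 camera calls.

## Working session

There is one attempt and no reset: what is moved stays moved. The work goes in short steps, Python scripts to look and compute and a tool call to move; the robot and the scene stay as the last step left them, time stands still between calls to the robot, and variables do not carry over. Pictures are saved under pics/ and viewed, at most 12 in all, crops included, and the job is handed in when it is done.

Besides the shell and the picture viewer there is one more tool, called after "Call:" as name(argument=value, ...), one argument or row to a line, values as JSON. carry_out: Moves the arm, as the interface text tells. Its arguments: {"type":"object","properties":{"motion":{"type":"array"}},"required":["motion"]}

```bash
mkdir -p pics; ls
python3 - <<'E'
from bench import *
import cv2,numpy as np
s=read_state();print(s)
for n in ["scene","top","wrist"]:
    d=get_image(n);cv2.imwrite(f"pics/{n}0.png",d["color"]);print(n,d["mtx"],d["position"],d["orientation"])
a=cv2.imread("pics/scene0.png");b=cv2.imread("pics/top0.png")
E
```

```text
pics
{'clock': 0.0, 'joints': array([ 1.57959407e+00,  3.85550376e-01,  6.63630681e-03, -5.11942958e-04,
       -1.19398074e+00, -2.58585459e-01]), 'joint_vel': array([-0.00015809,  0.0017614 , -0.00057734, -0.00042643, -0.00088295,
        0.0006598 ]), 'joint_efforts': array([ 3.77306324e-04, -3.92284799e+01,  1.88399041e+01,  4.18596670e+00,
       -4.51592627e-03,  9.28195590e-06]), 'position': array([154.34765599, 605.07760441, 244.22745114]), 'ee_rot': array([ 9.92198552e-01, -1.24663049e-01, -9.59334346e-05,  1.07159197e-03]), 'contact_force': array([ 0.51263223, -0.46240608, -1.04411245]), 'wrist_torque': array([-0.00645409, -0.01286748,  0.05069641]), 'grasp_force': 0.0, 'gripper_width': 85.24397225139752}
scene [[559.1952732    0.         314.00184518]
 [  0.         559.1952732  248.26115246]
 [  0.           0.           1.        ]] [1010.06092633  659.4635171   737.26922733] [ 0.2526302   0.86521705 -0.41783364 -0.11398458]
top [[515.78188928   0.         314.80173846]
 [  0.         515.78188928 247.35114396]
 [  0.           0.           1.        ]] [481.85585978 -37.01674    974.97868894] [ 0.7147319  -0.69705354  0.03957734 -0.04133171]
wrist [[371.64829954   0.         318.87813893]
 [  0.         371.64829954 247.72909831]
 [  0.           0.           1.        ]] [227.93285439 586.8012119  372.77146448] [-0.60638281  0.78110974  0.11722159 -0.09179635]
```

View pics/scene0.png

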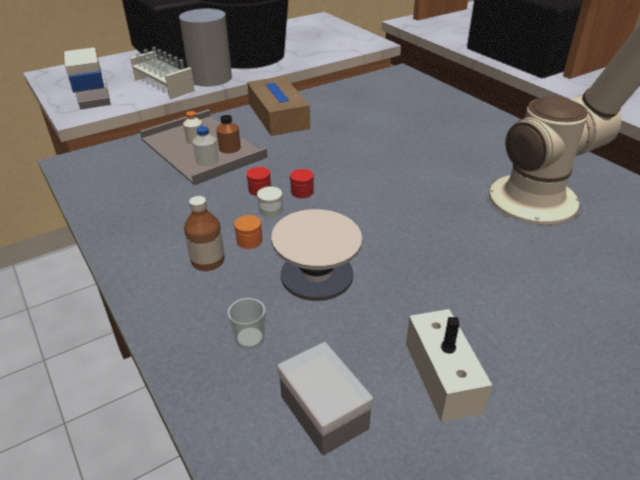

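View pics/top0.png

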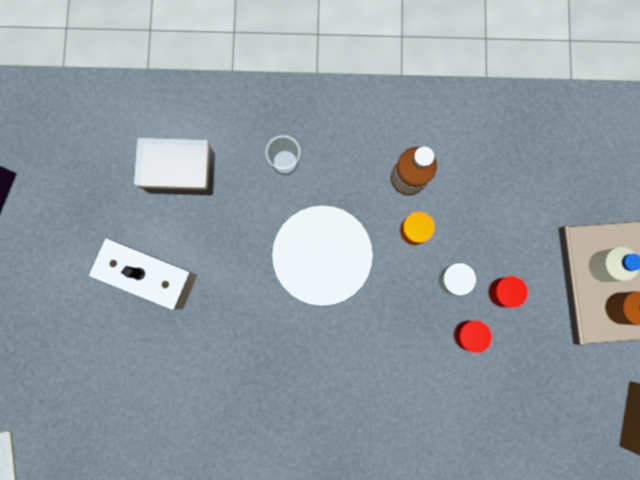

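The jar is the clear one with the white lid: scene (270,200), top (460,279). The look-alikes are orange at scene (248,232) / top (418,227), and red at scene (259,180) and (302,183) / top (511,292) and (474,337). The bottles on the tray are a different shape. The stage is at top (322,255). The rack with the black probe is at top (140,274), scene (450,340).

```bash
cat > h.py <<'E'
from bench import *
import cv2,numpy as np
from scipy.spatial.transform import Rotation as R
def ray(d,uv):
    K=d["mtx"];v=np.array([(uv[0]-K[0,2])/K[0,0],(uv[1]-K[1,2])/K[1,1],1.])
    return np.array(d["position"]),R.from_quat(d["orientation"]).as_matrix()@(v/np.linalg.norm(v))
def plane(d,uv,z):
    p,v=ray(d,uv);return p+v*(z-p[2])/v[2]
def tri(r1,r2):
    A=np.c_[r1[1],-r2[1]];t=np.linalg.lstsq(A,r2[0]-r1[0],rcond=None)[0]
    a=r1[0]+r1[1]*t[0];b=r2[0]+r2[1]*t[1];return (a+b)/2,np.linalg.norm(a-b)
def blob(m,near):
    n,l,st,c=cv2.connectedComponentsWithStats(m.astype(np.uint8))
    i=l[near[1],near[0]]
    if i==0: print("no blob at",near);i=1+np.argmin(np.linalg.norm(c[1:]-near,axis=1))
    return l==i,c[i],st[i]
def S():
    s=read_state();print(round(s["clock"],2),s["position"].round(2),s["ee_rot"].round(4),s["contact_force"].round(2),round(s["gripper_width"],1));return s
E
python3 - <<'E'
from h import *
t=get_image("top");s=get_image("scene")
T=t["color"];Sc=s["color"]
w=(T.min(2)>195)
m,c,st=blob(w,(322,255));print("stage top px",c,st);P=plane(t,c,100);print("stage@100",P, "diam",2*np.sqrt(m.sum()/np.pi)/515.8*(975-100))
cn=cv2.findContours(m.astype(np.uint8),0,1)[0][0];
pts=np.array([plane(t,p[0],100)[:2] for p in cn]);print(cv2.minEnclosingCircle(pts.astype(np.float32)))
# scene stage disc
hs=cv2.cvtColor(Sc,cv2.COLOR_BGR2HSV);
print("scene px vals",Sc[238,317],Sc[350,430],Sc[195,270],T[279,460],T[265,105],T[272,130])
m,c,st=blob((Sc.min(2)>150)&(Sc[:,:,2]>200),(317,238));print("scene stage",c,st,plane(s,c,100))
# rack
m,c,st=blob(w,(105,265));cn=max(cv2.findContours(m.astype(np.uint8),0,1)[0],key=cv2.contourArea)
pts=np.array([plane(t,p[0],70)[:2] for p in cn]).astype(np.float32);print("rack",cv2.minAreaRect(pts))
# handle
dk=T.max(2)<60
m,c,st=blob(dk,(130,271));print("handle blob",c,st)
m,c,st=blob(w,(460,279));print("jar lid",c,st,plane(t,c,50),2*np.sqrt(m.sum()/np.pi)/515.8*925)
m,c2,st=blob((Sc.min(2)>150),(270,195));print("jar scene",c2,st,plane(s,c2,50))
for (x,y,hw,k,im,n) in[(130,272,45,8,T,"a"),(270,205,45,8,Sc,"b")]:pass
a=cv2.resize(T[235:315,80:200],None,fx=5,fy=5,interpolation=2);b=cv2.resize(Sc[150:260,225:335],None,fx=1.8,fy=1.8)
a=cv2.resize(T[235:315,80:200],(600,400));b=cv2.resize(Sc[160:250,225:325],(200,180));o=np.zeros((400,800,3),np.uint8);o[:,:600]=a;o[:180,600:]=b
e=cv2.resize(Sc[305:405,400:500],(200,200));o[190:390,600:]=e
cv2.imwrite("pics/crop1.png",o)
E
```

```text
stage top px [321.97106481 255.06944444] [ 272  206  101   99 7776]
stage@100 [569.49876866 -46.12525126 100.        ] diam 168.79512537180406
((570.4752807617188, -46.15242385864258), 85.24713134765625)
scene px vals [179 192 206] [200 210 206] [202 211 208] [250 246 239] [250 246 239] [51 54 57]
scene stage [316.30198675 236.89615894] [ 272  210   89   55 3775] [571.85987882 -45.65974426 100.        ]
rack ((532.0927124023438, 275.0985412597656), (160.31689453125, 70.5685806274414), 69.7271728515625)
no blob at (130, 271)
handle blob [134.10810811 272.45945946] [123 267  21  12 148]
jar lid [459.54709677 278.75096774] [444 264  32  31 775] [ 538.03538125 -294.11766232   50.        ] 56.33344431698965
jar scene [269.42481203 193.16165414] [258 187  24  14 266] [ 539.2758442  -295.02781084   50.        ]
```

View pics/crop1.png

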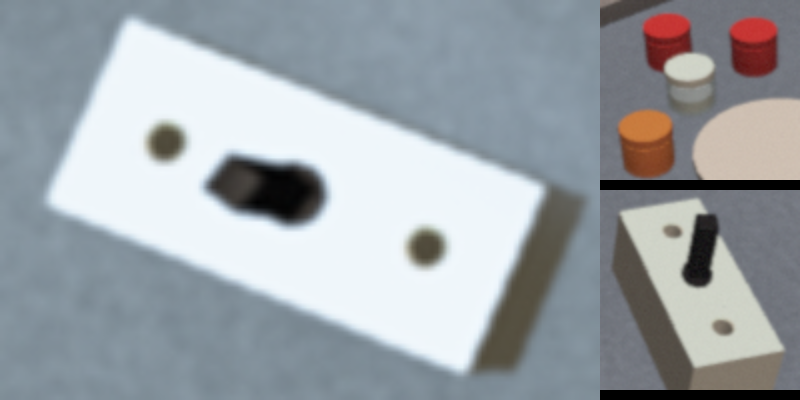

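The crop shows the white-lidded clear jar between the two red jars and the orange one. It also shows the rack with the black handle standing in its middle hole. Measured positions: rack (532,275), yaw about -20°; stage (570,-46); jar (538.5,-294.5). The measured sizes (85 mm radius, 160x70 mm, 56 mm) match those given. Moving above the rack now.

Call:
carry_out(
  motion=[
    [0, 0, 0, 447.6, 227, 45, 1],
    [0, 0, 0, 447.6, 227, 45, 1],
    [0, 0, 0, 447.6, 227, 45, 1],
    [0, 0, 0, 447.6, 227, 45, 1],
    [0, 0, 0, 447.6, 227, 45, 1],
  ],
)

```text
clock: 0.88
position: [389.9, 399.1, 217.4]
ee_rot: [0.992, -0.124, 0.0, -0.0]
contact_force: [2.0, 0.8, -0.8]
gripper_width: 85.4
grasp_force: 0.0
```

```bash
cat >> h.py <<'E'
def to(x,y,z,yaw=None):
    "shift and turn in tool axes from the measured pose; yaw = world angle of tool x, deg"
    s=S();r=R.from_quat(s["ee_rot"]);M=r.as_matrix();d=M.T@(np.array([x,y,z])-s["position"])
    cur=np.degrees(np.arctan2(M[1,0],M[0,0]));yaw=cur if yaw is None else yaw
    t=R.from_euler("z",yaw,degrees=True)*R.from_euler("x",180,degrees=True)
    print("yaw",round(cur,2),"turn",(r.inv()*t).as_rotvec().round(4),"shift",d.round(2),"len",np.linalg.norm(d).round(1))
E
python3 -c "
from h import *
to(532,275,200,-20.3)"
```

```text
0.88 [389.87 399.11 217.42] [ 9.922e-01 -1.243e-01  1.000e-04 -2.000e-04] [ 2.03  0.84 -0.78] 85.4
yaw -14.29 turn [-0.0004 -0.0002  0.105 ] shift [168.36  85.21  17.41] len 189.5
```

Call:
carry_out(
  motion=[
    [0, 0, 0.105, 168.4, 85.2, 17.4, 1],
    [0, 0, 0.105, 168.4, 85.2, 17.4, 1],
    [0, 0, 0.105, 168.4, 85.2, 17.4, 1],
    [0, 0, 0.105, 168.4, 85.2, 17.4, 1],
  ],
)

```text
clock: 1.38
position: [532.9, 273.1, 198.8]
ee_rot: [0.984, -0.179, -0.001, 0.001]
contact_force: [-1.1, 0.2, -0.2]
gripper_width: 85.4
grasp_force: 0.0
```

Run:
```python
from h import *
to(532,275,99,-20.3)
for k in range(3):
    to(532,275,99,-20.3)
d=get_image("wrist");cv2.imwrite("pics/w1.png",d["color"])
to(532,275,99,-20.3)
t=get_image("scene");cv2.imwrite("pics/s1.png",t["color"])
```

```text
1.38 [532.9  273.14 198.85] [ 9.838e-01 -1.794e-01 -5.000e-04  8.000e-04] [-1.14  0.2  -0.18] 85.4
yaw -20.67 turn [ 0.0017  0.0007 -0.0065] shift [-1.43 -1.59 99.85] len 99.9
1.38 [532.9  273.14 198.85] [ 9.838e-01 -1.794e-01 -5.000e-04  8.000e-04] [-1.14  0.2  -0.18] 85.4
yaw -20.67 turn [ 0.0017  0.0007 -0.0065] shift [-1.43 -1.59 99.85] len 99.9
1.38 [532.9  273.14 198.85] [ 9.838e-01 -1.794e-01 -5.000e-04  8.000e-04] [-1.14  0.2  -0.18] 85.4
yaw -20.67 turn [ 0.0017  0.0007 -0.0065] shift [-1.43 -1.59 99.85] len 99.9
1.38 [532.9  273.14 198.85] [ 9.838e-01 -1.794e-01 -5.000e-04  8.000e-04] [-1.14  0.2  -0.18] 85.4
yaw -20.67 turn [ 0.0017  0.0007 -0.0065] shift [-1.43 -1.59 99.85] len 99.9
1.43 [531.88 274.45 199.18] [ 9.840e-01 -1.784e-01 -5.000e-04  5.000e-04] [ 0.01  0.32 -0.49] 85.3
yaw -20.56 turn [ 0.0012  0.0007 -0.0045] shift [-1.0000e-02 -6.8000e-01  1.0018e+02] len 100.2
```

View pics/w1.png

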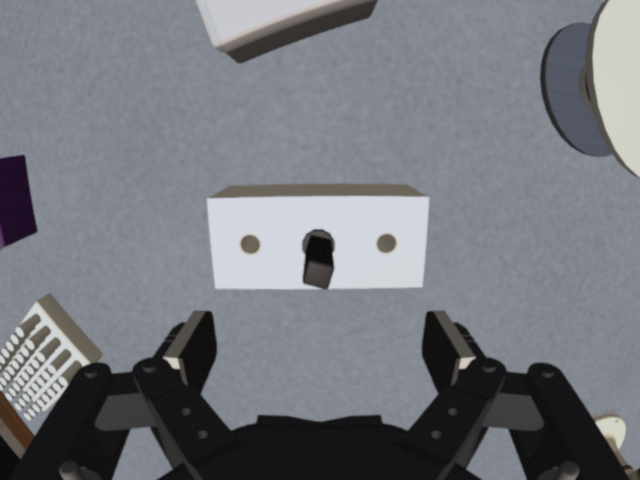

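The wrist view shows the rack square to the gripper, with the handle centred between the fingers at about (318,262). Descending to grip.

Call:
carry_out(
  motion=[
    [0, 0, 0, 0, 0, 50, 1],
    [0, 0, 0, 0, 0, 99, 1],
    [0, 0, 0, 0, 0, 99, 0],
    [0, 0, 0, 0, 0, 99, -1],
    [0, 0, 0, 0, 0, 99, -1],
  ],
)

```text
clock: 2.1
position: [531.8, 277.8, 103.7]
ee_rot: [0.984, -0.176, 0.002, -0.002]
contact_force: [0.0, -1.2, -0.9]
gripper_width: 32.1
grasp_force: 0.0
```

Call:
carry_out(
  motion=[
    [0, 0, 0, 0, 0, 0, -1],
    [0, 0, 0, 0, 0, 0, -1],
    [0, 0, 0, 0, 0, 0, -1],
  ],
)

```text
clock: 2.48
position: [531.5, 277.2, 103.1]
ee_rot: [0.984, -0.176, 0.001, -0.001]
contact_force: [-2.7, 1.4, 7.6]
gripper_width: 15.4
grasp_force: 58.6
```

```bash
python3 -c "
from h import *
to(570.5,-46,230,-20.5)
d=get_image('wrist');cv2.imwrite('pics/w2.png',d['color'])
to(570.5,-46,230,-20.5)"
```

```text
2.48 [531.55 277.17 103.12] [ 0.9844 -0.1762  0.0012 -0.0013] [-2.75  1.37  7.58] 15.4
yaw -20.3 turn [-0.0029 -0.0019  0.0036] shift [ 148.88  289.22 -127.45] len 349.4
2.52 [531.56 277.18 103.13] [ 0.9844 -0.1762  0.0012 -0.0013] [-2.51  0.65  6.58] 15.4
yaw -20.29 turn [-0.003  -0.0019  0.0036] shift [ 148.86  289.24 -127.44] len 349.4
```

Call:
carry_out(
  motion=[
    [0, 0, 0, 0, 0, -50, -1],
    [0, 0, 0, 0, 0, -110, -1],
    [0, 0, 0, 0, 0, -110, -1],
    [0, 0, 0, 0, 0, -110, -1],
  ],
)

```text
clock: 3.02
position: [530.3, 276.1, 210.9]
ee_rot: [0.984, -0.177, -0.0, -0.0]
contact_force: [-0.4, 0.2, -0.7]
gripper_width: 15.0
grasp_force: 58.8
```

```bash
python3 -c "
from h import *
to(570.5,-46,230,-20.5)
d=get_image('wrist');cv2.imwrite('pics/w2.png',d['color'])
to(570.5,-46,230,-20.5)"
```

```text
3.02 [530.27 276.09 210.92] [ 9.843e-01 -1.767e-01 -3.000e-04 -2.000e-04] [-0.45  0.18 -0.7 ] 15.0
yaw -20.36 turn [-0.0003  0.0007  0.0024] shift [149.77 287.96 -19.29] len 325.1
3.08 [530.   275.8  209.92] [ 9.843e-01 -1.767e-01 -9.000e-04  6.000e-04] [-0.29 -0.89 -0.87] 15.2
yaw -20.36 turn [0.0016 0.0016 0.0025] shift [149.9  287.63 -19.86] len 325.0
```

View pics/w2.png

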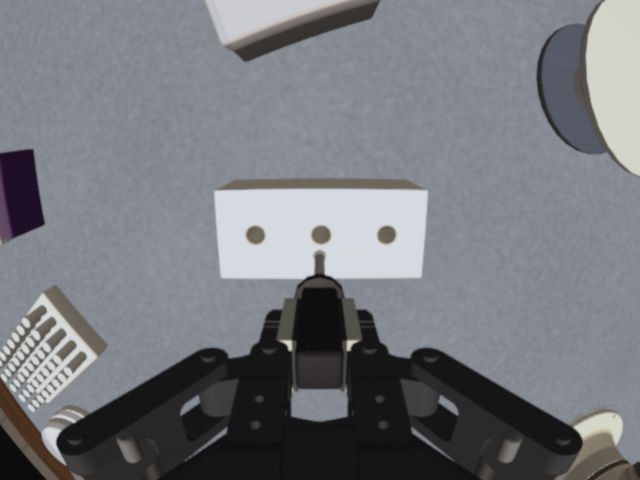

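The probe is held and out, its tip visible at (320,255), and the middle hole is clear at (321,235). Going over the stage's +y side.

Call:
carry_out(
  motion=[
    [0, 0, 0, 127.3, 226.7, -15, -1],
    [0, 0, 0, 127.3, 226.7, -15, -1],
    [0, 0, 0, 127.3, 226.7, -15, -1],
    [0, 0, 0, 127.3, 226.7, -15, -1],
    [0, 0, 0, 127.3, 226.7, -15, -1],
  ],
)

```text
clock: 3.7
position: [570.7, 16.0, 224.3]
ee_rot: [0.984, -0.179, -0.002, 0.001]
contact_force: [-0.4, 1.0, -0.8]
gripper_width: 15.3
grasp_force: 58.9
```

Call:
carry_out(
  motion=[
    [0, 0, 0, 0, 0, 5, -1],
    [0, 0, 0, 0, 0, 10, -1],
    [0, 0, 0, 0, 0, 10, -1],
    [0, 0, 0, 0, 0, 10, -1],
  ],
)

```text
clock: 4.2
position: [571.4, 20.6, 215.9]
ee_rot: [0.984, -0.176, -0.0, 0.0]
contact_force: [-0.3, -0.1, -0.6]
gripper_width: 15.4
grasp_force: 58.9
```

```bash
python3 -c "
from h import *
to(570.5,19,212,-20.4)
d=get_image('wrist');cv2.imwrite('pics/w3.png',d['color'])
to(570.5,19,212,-20.4)
d=get_image('scene');cv2.imwrite('pics/s3.png',d['color'])
to(570.5,19,212,-20.4)
"
```

```text
4.2 [571.37  20.59 215.9 ] [ 9.845e-01 -1.756e-01 -1.000e-04  0.000e+00] [-0.31 -0.09 -0.65] 15.4
yaw -20.23 turn [0.0001 0.0001 0.003 ] shift [-0.26  1.79  3.9 ] len 4.3
4.25 [571.45  20.39 216.09] [ 9.844e-01 -1.758e-01  1.000e-04 -0.000e+00] [ 0.26  0.18 -0.72] 15.4
yaw -20.25 turn [-0.0001 -0.0002  0.0026] shift [-0.41  1.63  4.09] len 4.4
4.3 [571.45  20.22 216.17] [ 9.844e-01 -1.759e-01  2.000e-04 -1.000e-04] [-0.72 -0.05 -0.21] 15.3
yaw -20.27 turn [-0.0002 -0.0003  0.0023] shift [-0.48  1.47  4.17] len 4.4
```

Call:
carry_out(
  motion=[
    [0, 0, 0, 0, 1, 5, -1],
    [0, 0, 0, 0, 1, 9, -1],
    [0, 0, 0, 0, 1, 10, -1],
    [0, 0, 0, 0, 1, 11, -1],
  ],
)

```text
clock: 4.8
position: [571.1, 18.6, 204.9]
ee_rot: [0.984, -0.176, 0.0, 0.0]
contact_force: [0.9, -0.6, -0.3]
gripper_width: 15.3
grasp_force: 58.9
```

Call:
carry_out(
  motion=[
    [0, 0, 0, 0, 0, 0.5, -1],
    [0, 0, 0, 0, 0, 1, -1],
    [0, 0, 0, 0, 0, 1, -1],
  ],
)

```text
clock: 5.18
position: [571.0, 18.6, 204.0]
ee_rot: [0.984, -0.176, 0.0, 0.0]
contact_force: [0.5, -0.5, -0.9]
gripper_width: 15.3
grasp_force: 58.9
```

Call:
carry_out(
  motion=[
    [0, 0, 0, 0, 0, 0.5, -1],
    [0, 0, 0, 0, 0, 1, -1],
    [0, 0, 0, 0, 0, 1, -1],
  ],
)

```text
clock: 5.55
position: [571.0, 18.6, 203.0]
ee_rot: [0.984, -0.176, -0.0, 0.0]
contact_force: [0.6, 0.8, -0.7]
gripper_width: 15.2
grasp_force: 58.9
```

Call:
carry_out(
  motion=[
    [0, 0, 0, 0, 0, 0.5, -1],
    [0, 0, 0, 0, 0, 1, -1],
    [0, 0, 0, 0, 0, 1, -1],
  ],
)

```text
clock: 5.92
position: [571.0, 18.6, 201.9]
ee_rot: [0.984, -0.176, -0.0, 0.0]
contact_force: [-0.8, -0.4, -1.1]
gripper_width: 15.3
grasp_force: 58.9
```

Call:
carry_out(
  motion=[
    [0, 0, 0, 0, 0, 0.5, -1],
    [0, 0, 0, 0, 0, 1, -1],
    [0, 0, 0, 0, 0, 1, -1],
  ],
)

```text
clock: 6.3
position: [571.0, 18.6, 201.0]
ee_rot: [0.984, -0.176, -0.0, 0.0]
contact_force: [-0.5, 0.7, -0.4]
gripper_width: 15.3
grasp_force: 58.9
```

Call:
carry_out(
  motion=[
    [0, 0, 0, 0, 0, 0.5, -1],
    [0, 0, 0, 0, 0, 1, -1],
    [0, 0, 0, 0, 0, 1, -1],
  ],
)

```text
clock: 6.68
position: [571.0, 18.6, 199.9]
ee_rot: [0.984, -0.176, -0.0, 0.0]
contact_force: [-0.2, 0.3, -0.1]
gripper_width: 15.3
grasp_force: 58.9
```

Call:
carry_out(
  motion=[
    [0, 0, 0, 0, 0, 0.5, -1],
    [0, 0, 0, 0, 0, 1, -1],
    [0, 0, 0, 0, 0, 1, -1],
  ],
)

```text
clock: 7.05
position: [571.0, 18.6, 198.9]
ee_rot: [0.984, -0.176, -0.0, 0.0]
contact_force: [-0.2, -0.5, -0.6]
gripper_width: 15.1
grasp_force: 58.9
```

Call:
carry_out(
  motion=[
    [0, 0, 0, 0, 0, 0.5, -1],
    [0, 0, 0, 0, 0, 1, -1],
    [0, 0, 0, 0, 0, 1, -1],
  ],
)

```text
clock: 7.42
position: [571.0, 18.6, 197.9]
ee_rot: [0.984, -0.176, -0.0, 0.0]
contact_force: [-0.6, -0.4, -0.2]
gripper_width: 15.4
grasp_force: 58.9
```

Call:
carry_out(
  motion=[
    [0, 0, 0, 0, 0, 0.5, -1],
    [0, 0, 0, 0, 0, 1, -1],
    [0, 0, 0, 0, 0, 1, -1],
  ],
)

```text
clock: 7.8
position: [571.1, 18.7, 197.2]
ee_rot: [0.984, -0.176, 0.0, -0.0]
contact_force: [1.3, 0.3, 1.1]
gripper_width: 15.4
grasp_force: 58.9
```

```bash
python3 -c "
from h import *
d=get_image('scene');cv2.imwrite('pics/s4.png',cv2.resize(d['color'][130:330,220:420],(600,600)))
S()"
```

```text
7.85 [571.13  18.67 197.21] [ 9.843e-01 -1.764e-01  2.000e-04 -1.000e-04] [0.1  0.65 1.29] 15.1
```

View pics/s4.png

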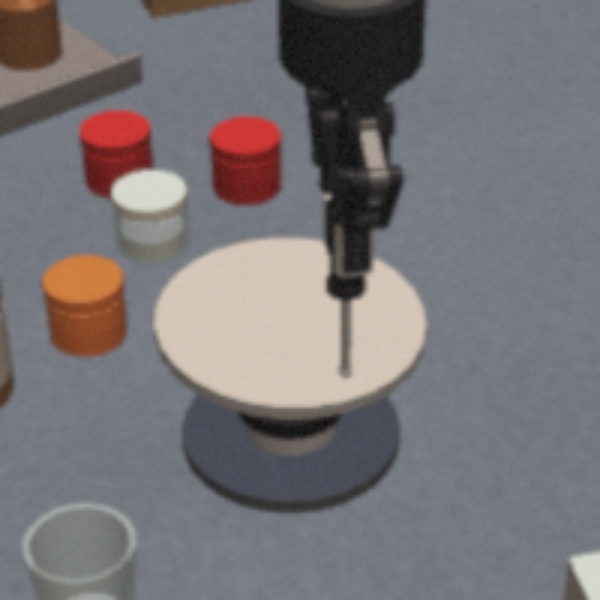

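The tip rests lightly on the face at crop (345,372). First height: TCP z about 197.2 at +y. Next is the +x point.

Call:
carry_out(
  motion=[
    [0, 0, 0, 0, 0, -12, -1],
    [0, 0, 0, 42, 19, -12, -1],
    [0, 0, 0, 83, 38, -12, -1],
    [0, 0, 0, 83, 38, -9, -1],
    [0, 0, 0, 83, 38, -8, -1],
  ],
)

```text
clock: 8.48
position: [635.2, -45.9, 204.8]
ee_rot: [0.984, -0.177, -0.0, 0.0]
contact_force: [0.1, 1.3, 0.5]
gripper_width: 15.5
grasp_force: 58.9
```

Call:
carry_out(
  motion=[
    [0, 0, 0, 0, 0, 0.5, -1],
    [0, 0, 0, 0, 0, 1, -1],
    [0, 0, 0, 0, 0, 1, -1],
  ],
)

```text
clock: 8.85
position: [635.5, -45.4, 204.3]
ee_rot: [0.984, -0.176, 0.0, -0.0]
contact_force: [-0.2, -0.9, -0.4]
gripper_width: 15.6
grasp_force: 58.9
```

Call:
carry_out(
  motion=[
    [0, 0, 0, 0, 0, 0.5, -1],
    [0, 0, 0, 0, 0, 1, -1],
    [0, 0, 0, 0, 0, 1, -1],
  ],
)

```text
clock: 9.22
position: [635.6, -45.8, 202.9]
ee_rot: [0.984, -0.176, -0.0, 0.0]
contact_force: [-0.2, 0.4, -0.5]
gripper_width: 15.2
grasp_force: 58.9
```

Call:
carry_out(
  motion=[
    [0, 0, 0, 0, 0, 0.5, -1],
    [0, 0, 0, 0, 0, 1, -1],
    [0, 0, 0, 0, 0, 1, -1],
  ],
)

```text
clock: 9.6
position: [635.6, -45.9, 201.9]
ee_rot: [0.984, -0.176, -0.0, 0.0]
contact_force: [-0.7, -0.3, -0.1]
gripper_width: 15.1
grasp_force: 58.9
```

Call:
carry_out(
  motion=[
    [0, 0, 0, 0, 0, 0.5, -1],
    [0, 0, 0, 0, 0, 1, -1],
    [0, 0, 0, 0, 0, 1, -1],
  ],
)

```text
clock: 9.98
position: [635.7, -45.8, 201.1]
ee_rot: [0.984, -0.176, 0.0, 0.0]
contact_force: [0.3, -0.4, 0.0]
gripper_width: 15.1
grasp_force: 58.9
```

Call:
carry_out(
  motion=[
    [0, 0, 0, 0, 0, 0.5, -1],
    [0, 0, 0, 0, 0, 0.5, -1],
    [0, 0, 0, 0, 0, 0.5, -1],
  ],
)

```text
clock: 10.35
position: [635.8, -45.8, 200.7]
ee_rot: [0.984, -0.176, 0.0, -0.0]
contact_force: [-0.2, -0.1, 0.2]
gripper_width: 15.1
grasp_force: 58.9
```

```bash
python3 -c "
from h import *
S()"
```

```text
10.35 [635.76 -45.82 200.7 ] [ 9.843e-01 -1.764e-01  2.000e-04 -0.000e+00] [-0.23 -0.09  0.17] 15.1
```

Call:
carry_out(
  motion=[
    [0, 0, 0, 0, 0, 0.5, -1],
    [0, 0, 0, 0, 0, 0.5, -1],
    [0, 0, 0, 0, 0, 0.5, -1],
  ],
)

```text
clock: 10.72
position: [635.8, -45.8, 200.3]
ee_rot: [0.984, -0.176, 0.0, -0.0]
contact_force: [-1.1, -0.1, 1.2]
gripper_width: 15.6
grasp_force: 59.0
```

Call:
carry_out(
  motion=[
    [0, 0, 0, 0, 0, -9, -1],
    [0, 0, 0, -19, 42, -9, -1],
    [0, 0, 0, -38.4, 83.8, -8, -1],
    [0, 0, 0, -38.4, 83.8, -5, -1],
    [0, 0, 0, -38.4, 83.8, -4, -1],
  ],
)

```text
clock: 11.35
position: [570.8, -111.1, 204.2]
ee_rot: [0.984, -0.177, 0.0, -0.0]
contact_force: [-0.2, 0.5, -0.3]
gripper_width: 15.2
grasp_force: 58.9
```

Call:
carry_out(
  motion=[
    [0, 0, 0, 0, 0, 0.5, -1],
    [0, 0, 0, 0, 0, 1, -1],
    [0, 0, 0, 0, 0, 1, -1],
  ],
)

```text
clock: 11.72
position: [570.8, -110.6, 202.8]
ee_rot: [0.984, -0.176, -0.0, 0.0]
contact_force: [-0.5, 0.9, -0.4]
gripper_width: 15.7
grasp_force: 58.9
```

Call:
carry_out(
  motion=[
    [0, 0, 0, 0, 0, 0.5, -1],
    [0, 0, 0, 0, 0, 1, -1],
    [0, 0, 0, 0, 0, 1, -1],
  ],
)

```text
clock: 12.1
position: [570.6, -111.1, 202.1]
ee_rot: [0.984, -0.176, 0.0, -0.0]
contact_force: [-0.3, 1.0, 0.0]
gripper_width: 15.3
grasp_force: 58.9
```

Call:
carry_out(
  motion=[
    [0, 0, 0, 0, 0, 0.5, -1],
    [0, 0, 0, 0, 0, 1, -1],
    [0, 0, 0, 0, 0, 1, -1],
  ],
)

```text
clock: 12.48
position: [570.7, -111.2, 201.4]
ee_rot: [0.984, -0.176, 0.0, 0.0]
contact_force: [0.5, 0.4, 2.6]
gripper_width: 15.3
grasp_force: 59.0
```

Call:
carry_out(
  motion=[
    [0, 0, 0, 0, 0, -8, -1],
    [0, 0, 0, -42, -19, -8, -1],
    [0, 0, 0, -83.8, -38.4, -6, -1],
    [0, 0, 0, -83.8, -38.4, -2, -1],
    [0, 0, 0, -83.8, -38.4, -1, -1],
  ],
)

```text
clock: 13.1
position: [505.6, -45.9, 202.2]
ee_rot: [0.984, -0.176, 0.0, -0.0]
contact_force: [-0.5, 0.2, 0.1]
gripper_width: 15.5
grasp_force: 59.0
```

Call:
carry_out(
  motion=[
    [0, 0, 0, 0, 0, 0.5, -1],
    [0, 0, 0, 0, 0, 1, -1],
    [0, 0, 0, 0, 0, 1, -1],
  ],
)

```text
clock: 13.48
position: [505.6, -46.3, 200.8]
ee_rot: [0.984, -0.177, -0.0, 0.0]
contact_force: [0.2, -0.9, -0.7]
gripper_width: 15.0
grasp_force: 59.0
```

Call:
carry_out(
  motion=[
    [0, 0, 0, 0, 0, 0.5, -1],
    [0, 0, 0, 0, 0, 1, -1],
    [0, 0, 0, 0, 0, 1, -1],
  ],
)

```text
clock: 13.85
position: [505.3, -46.0, 200.0]
ee_rot: [0.984, -0.176, -0.0, 0.0]
contact_force: [-0.0, -0.4, -1.4]
gripper_width: 15.6
grasp_force: 59.0
```

Call:
carry_out(
  motion=[
    [0, 0, 0, 0, 0, 0.5, -1],
    [0, 0, 0, 0, 0, 1, -1],
    [0, 0, 0, 0, 0, 1, -1],
  ],
)

```text
clock: 14.22
position: [505.2, -46.0, 198.9]
ee_rot: [0.984, -0.176, -0.0, 0.0]
contact_force: [-0.8, 0.0, 0.2]
gripper_width: 14.9
grasp_force: 59.0
```

Call:
carry_out(
  motion=[
    [0, 0, 0, 0, 0, 0.5, -1],
    [0, 0, 0, 0, 0, 1, -1],
    [0, 0, 0, 0, 0, 1, -1],
  ],
)

```text
clock: 14.6
position: [505.4, -46.0, 198.2]
ee_rot: [0.984, -0.176, 0.0, 0.0]
contact_force: [-0.4, -1.1, 0.9]
gripper_width: 15.5
grasp_force: 59.0
```

The four touches agree with one plane: centre 199.3, slope (+1.1, -2.2) mm per 65 mm. The high side is at about -64°, so I'll press at (599,-104).

Call:
carry_out(
  motion=[
    [0, 0, 0, 0, 0, -9, -1],
    [0, 0, 0, 54, 11, -9, -1],
    [0, 0, 0, 108.2, 22, -8, -1],
    [0, 0, 0, 108.2, 22, -5.5, -1],
    [0, 0, 0, 108.2, 22, -5, -1],
  ],
)

```text
clock: 15.22
position: [598.8, -104.3, 202.7]
ee_rot: [0.984, -0.177, -0.0, 0.0]
contact_force: [0.0, 0.4, 0.9]
gripper_width: 15.5
grasp_force: 59.0
```

Call:
carry_out(
  motion=[
    [0, 0, 0, 0, 0, 0.5, -1],
    [0, 0, 0, 0, 0, 1, -1],
    [0, 0, 0, 0, 0, 1, -1],
  ],
)

```text
clock: 15.6
position: [598.7, -103.8, 202.5]
ee_rot: [0.984, -0.176, 0.0, -0.0]
contact_force: [0.3, 0.3, 0.5]
gripper_width: 15.3
grasp_force: 59.0
```

Call:
carry_out(
  motion=[
    [0, 0, 0, 0, 0, 0.5, -1],
    [0, 0, 0, 0, 0, 0.5, -1],
    [0, 0, 0, 0, 0, 0.5, -1],
  ],
)

```text
clock: 15.98
position: [599.1, -104.1, 201.8]
ee_rot: [0.984, -0.176, 0.0, -0.0]
contact_force: [-1.6, 1.0, 1.5]
gripper_width: 15.1
grasp_force: 59.2
```

Call:
carry_out(
  motion=[
    [0, 0, 0, 0, 0, 0.5, -1],
    [0, 0, 0, 0, 0, 1, -1],
    [0, 0, 0, 0, 0, 1, -1],
  ],
)

```text
clock: 16.35
position: [599.3, -104.3, 201.1]
ee_rot: [0.984, -0.176, 0.0, 0.0]
contact_force: [-2.4, 1.8, 6.2]
gripper_width: 15.0
grasp_force: 59.5
```

Call:
carry_out(
  motion=[
    [0, 0, 0, 0, 0, 0.5, -1],
    [0, 0, 0, 0, 0, 1, -1],
    [0, 0, 0, 0, 0, 1, -1],
  ],
)

```text
clock: 16.73
position: [599.5, -104.3, 200.6]
ee_rot: [0.984, -0.176, 0.001, 0.0]
contact_force: [-2.6, 1.1, 7.1]
gripper_width: 15.2
grasp_force: 59.8
```

Call:
carry_out(
  motion=[
    [0, 0, 0, 0, 0, 0.5, -1],
    [0, 0, 0, 0, 0, 1, -1],
    [0, 0, 0, 0, 0, 1, -1],
  ],
)

```text
clock: 17.1
position: [599.6, -104.4, 200.2]
ee_rot: [0.984, -0.176, 0.001, 0.0]
contact_force: [-2.8, 1.6, 9.0]
gripper_width: 15.5
grasp_force: 60.0
```

Call:
carry_out(
  motion=[
    [0, 0, 0, 0, 0, 0.5, -1],
    [0, 0, 0, 0, 0, 0.5, -1],
    [0, 0, 0, 0, 0, 0.5, -1],
  ],
)

```text
clock: 17.48
position: [599.7, -104.4, 200.0]
ee_rot: [0.984, -0.176, 0.001, 0.0]
contact_force: [-1.7, 1.3, 10.0]
gripper_width: 15.2
grasp_force: 60.1
```

Call:
carry_out(
  motion=[
    [0, 0, 0, 0, 0, 0.5, -1],
    [0, 0, 0, 0, 0, 0.5, -1],
    [0, 0, 0, 0, 0, 0.5, -1],
  ],
)

```text
clock: 17.85
position: [599.7, -104.5, 199.7]
ee_rot: [0.984, -0.176, 0.001, 0.0]
contact_force: [-2.1, 1.8, 10.2]
gripper_width: 15.5
grasp_force: 60.2
```

Call:
carry_out(
  motion=[
    [0, 0, 0, 0, 0, 0.5, -1],
    [0, 0, 0, 0, 0, 0.5, -1],
    [0, 0, 0, 0, 0, 0.5, -1],
  ],
)

```text
clock: 18.23
position: [599.8, -104.5, 199.3]
ee_rot: [0.984, -0.176, 0.001, 0.0]
contact_force: [-2.2, 0.5, 10.1]
gripper_width: 15.3
grasp_force: 60.2
```

Call:
carry_out(
  motion=[
    [0, 0, 0, 0, 0, 0.5, -1],
    [0, 0, 0, 0, 0, 0.5, -1],
    [0, 0, 0, 0, 0, 0.5, -1],
  ],
)

```text
clock: 18.6
position: [599.8, -104.7, 198.8]
ee_rot: [0.984, -0.176, 0.001, 0.0]
contact_force: [-2.6, -0.1, 9.5]
gripper_width: 15.0
grasp_force: 60.4
```

Call:
carry_out(
  motion=[
    [0, 0, 0, 0, 0, 0.5, -1],
    [0, 0, 0, 0, 0, 0.5, -1],
    [0, 0, 0, 0, 0, 0.5, -1],
  ],
)

```text
clock: 18.98
position: [599.9, -104.7, 198.4]
ee_rot: [0.984, -0.176, 0.002, 0.0]
contact_force: [-2.0, 0.3, 10.9]
gripper_width: 15.3
grasp_force: 60.4
```

Call:
carry_out(
  motion=[
    [0, 0, 0, 0, 0, 0.5, -1],
    [0, 0, 0, 0, 0, 0.5, -1],
    [0, 0, 0, 0, 0, 0.5, -1],
  ],
)

```text
clock: 19.35
position: [599.9, -104.8, 197.9]
ee_rot: [0.984, -0.176, 0.002, 0.001]
contact_force: [-2.6, -0.1, 10.4]
gripper_width: 15.2
grasp_force: 60.4
```

Call:
carry_out(
  motion=[
    [0, 0, 0, 0, 0, -1.2, -1],
    [0, 0, 0, 0, 0, -1.2, -1],
    [0, 0, 0, 0, 0, -1.2, -1],
  ],
)

```text
clock: 19.73
position: [599.8, -104.7, 198.4]
ee_rot: [0.984, -0.176, 0.001, 0.0]
contact_force: [-2.1, 0.4, 8.8]
gripper_width: 15.4
grasp_force: 60.0
```

```bash
python3 -c "
from h import *
to(541.8,12.3,198,-20.4)
d=get_image('scene');cv2.imwrite('pics/s5.png',d['color'])
to(541.8,12.3,198,-20.4)"
```

```text
19.73 [ 599.78 -104.71  198.44] [ 9.844e-01 -1.762e-01  1.300e-03  4.000e-04] [-2.09  0.38  8.79] 15.4
yaw -20.3 turn [ 0.0003 -0.0027  0.0018] shift [-94.97 -89.63   0.15] len 130.6
19.77 [ 599.77 -104.72  198.42] [ 9.843e-01 -1.762e-01  1.300e-03  4.000e-04] [-2.09 -0.12  8.67] 15.4
yaw -20.3 turn [ 0.0004 -0.0027  0.0017] shift [-94.97 -89.64   0.13] len 130.6
```

Call:
carry_out(
  motion=[
    [0, 0, 0, 0, 0, -1, -1],
    [0, 0, 0, 0, 0, -2, -1],
    [0, 0, 0, 0, 0, -2, -1],
  ],
)

```text
clock: 20.15
position: [599.5, -104.5, 199.2]
ee_rot: [0.984, -0.176, 0.001, 0.0]
contact_force: [-0.7, 0.1, 5.3]
gripper_width: 15.2
grasp_force: 59.7
```

Call:
carry_out(
  motion=[
    [0, 0, 0, 0, 0, -0.5, -1],
    [0, 0, 0, 0, 0, -0.5, -1],
    [0, 0, 0, 0, 0, -0.5, -1],
  ],
)

```text
clock: 20.52
position: [599.3, -104.4, 199.3]
ee_rot: [0.984, -0.176, 0.0, 0.0]
contact_force: [0.3, -1.1, 4.4]
gripper_width: 15.0
grasp_force: 59.6
```

Call:
carry_out(
  motion=[
    [0, 0, 0, 0, 0, -7, -1],
    [0, 0, 0, -40, -38, -7, -1],
    [0, 0, 0, -94.5, -89.4, -6, -1],
    [0, 0, 0, -94.5, -89.4, -2, -1],
    [0, 0, 0, -94.5, -89.4, -1, -1],
  ],
)

```text
clock: 21.15
position: [540.9, 13.3, 199.6]
ee_rot: [0.984, -0.176, -0.001, 0.0]
contact_force: [-0.6, -0.4, -1.3]
gripper_width: 15.0
grasp_force: 58.9
```

Call:
carry_out(
  motion=[
    [0, 0, 0, 0, 0, 0.5, -1],
    [0, 0, 0, 0, 0, 0.5, -1],
    [0, 0, 0, 0, 0, 0.5, -1],
  ],
)

```text
clock: 21.52
position: [541.8, 11.7, 199.5]
ee_rot: [0.984, -0.177, -0.0, 0.0]
contact_force: [-0.7, -0.7, 0.5]
gripper_width: 15.2
grasp_force: 58.9
```

Call:
carry_out(
  motion=[
    [0, 0, 0, 0, 0, 0.5, -1],
    [0, 0, 0, 0, 0, 0.5, -1],
    [0, 0, 0, 0, 0, 0.5, -1],
  ],
)

```text
clock: 21.9
position: [541.6, 12.5, 199.2]
ee_rot: [0.984, -0.176, 0.0, -0.0]
contact_force: [-0.5, -0.1, -1.0]
gripper_width: 15.4
grasp_force: 58.9
```

Call:
carry_out(
  motion=[
    [0, 0, 0, 0, 0, 0.5, -1],
    [0, 0, 0, 0, 0, 0.5, -1],
    [0, 0, 0, 0, 0, 0.5, -1],
  ],
)

```text
clock: 22.28
position: [541.6, 12.5, 198.8]
ee_rot: [0.984, -0.176, 0.0, -0.0]
contact_force: [0.1, 0.4, -0.3]
gripper_width: 15.3
grasp_force: 59.0
```

Call:
carry_out(
  motion=[
    [0, 0, 0, 0, 0, 0.5, -1],
    [0, 0, 0, 0, 0, 0.5, -1],
    [0, 0, 0, 0, 0, 0.5, -1],
  ],
)

```text
clock: 22.65
position: [541.7, 12.5, 198.4]
ee_rot: [0.984, -0.176, 0.0, -0.0]
contact_force: [-0.5, -0.0, 2.1]
gripper_width: 15.4
grasp_force: 59.3
```

Call:
carry_out(
  motion=[
    [0, 0, 0, 0, 0, -8, -1],
    [0, 0, 0, 45, 43, -8, -1],
    [0, 0, 0, 94.5, 89.4, -7, -1],
    [0, 0, 0, 94.5, 89.4, -3, -1],
    [0, 0, 0, 94.5, 89.4, -2, -1],
  ],
)

```text
clock: 23.28
position: [599.3, -105.0, 200.1]
ee_rot: [0.984, -0.177, 0.0, 0.0]
contact_force: [0.1, -0.3, 0.6]
gripper_width: 15.4
grasp_force: 59.2
```

Call:
carry_out(
  motion=[
    [0, 0, 0, 0, 0, 0, -1],
    [0, 0, 0, 0, 0, 0.5, -1],
    [0, 0, 0, 0, 0, 1, -1],
    [0, 0, 0, 0, 0, 1.5, -1],
    [0, 0, 0, 0, 0, 2, -1],
  ],
)

```text
clock: 23.9
position: [599.2, -103.8, 199.0]
ee_rot: [0.984, -0.176, 0.0, -0.0]
contact_force: [-2.3, 1.8, 5.3]
gripper_width: 15.1
grasp_force: 59.7
```

Call:
carry_out(
  motion=[
    [0, 0, 0, 0, 0, 0.5, -1],
    [0, 0, 0, 0, 0, 1, -1],
    [0, 0, 0, 0, 0, 1.5, -1],
    [0, 0, 0, 0, 0, 2, -1],
    [0, 0, 0, 0, 0, 2, -1],
  ],
)

```text
clock: 24.52
position: [599.5, -104.0, 198.2]
ee_rot: [0.984, -0.176, 0.001, -0.0]
contact_force: [-2.9, 2.2, 9.3]
gripper_width: 15.0
grasp_force: 60.2
```

Call:
carry_out(
  motion=[
    [0, 0, 0, 0, 0, 0.5, -1],
    [0, 0, 0, 0, 0, 0.5, -1],
    [0, 0, 0, 0, 0, 1, -1],
    [0, 0, 0, 0, 0, 1, -1],
  ],
)

```text
clock: 25.02
position: [599.7, -104.1, 197.6]
ee_rot: [0.984, -0.176, 0.001, -0.0]
contact_force: [-2.3, 1.9, 10.0]
gripper_width: 14.9
grasp_force: 60.3
```

Call:
carry_out(
  motion=[
    [0, 0, 0, 0, 0, 0.4, -1],
    [0, 0, 0, 0, 0, 0.4, -1],
    [0, 0, 0, 0, 0, 0.4, -1],
  ],
)

```text
clock: 25.4
position: [599.7, -104.1, 197.2]
ee_rot: [0.984, -0.176, 0.001, 0.0]
contact_force: [-2.7, 1.4, 9.8]
gripper_width: 15.2
grasp_force: 60.3
```

Call:
carry_out(
  motion=[
    [0, 0, 0, 0, 0, -2, -1],
    [0, 0, 0, 0, 0, -4, -1],
    [0, 0, 0, 0, 0, -4, -1],
    [0, 0, 0, 0, 0, -4, -1],
  ],
)

```text
clock: 25.9
position: [599.3, -104.2, 198.8]
ee_rot: [0.984, -0.176, 0.0, 0.0]
contact_force: [-0.6, 1.5, 4.1]
gripper_width: 15.3
grasp_force: 59.2
```

Call:
carry_out(
  motion=[
    [0, 0, 0, 0, 0, -2, -1],
    [0, 0, 0, 0, 0, -2, -1],
    [0, 0, 0, 0, 0, -1, -1],
    [0, 0, 0, 0, 0, -0.5, -1],
    [0, 0, 0, 0, 0, -0.5, -1],
  ],
)

```text
clock: 26.52
position: [599.0, -104.3, 199.3]
ee_rot: [0.984, -0.176, -0.0, 0.0]
contact_force: [-0.5, 0.1, 1.5]
gripper_width: 15.3
grasp_force: 59.1
```

Call:
carry_out(
  motion=[
    [0, 0, 0, 0, 0, 0.5, -1],
    [0, 0, 0, 0, 0, 0.5, -1],
    [0, 0, 0, 0, 0, 0.5, -1],
  ],
)

```text
clock: 26.9
position: [599.1, -104.3, 199.0]
ee_rot: [0.984, -0.176, 0.0, 0.0]
contact_force: [-0.7, -0.7, 2.5]
gripper_width: 15.5
grasp_force: 59.2
```

Call:
carry_out(
  motion=[
    [0, 0, 0, 0, 0, 0.5, -1],
    [0, 0, 0, 0, 0, 0.5, -1],
    [0, 0, 0, 0, 0, 0.5, -1],
  ],
)

```text
clock: 27.28
position: [599.3, -104.3, 198.7]
ee_rot: [0.984, -0.176, 0.0, 0.0]
contact_force: [-1.6, -0.1, 3.8]
gripper_width: 15.9
grasp_force: 59.5
```

Call:
carry_out(
  motion=[
    [0, 0, 0, 0, 0, -8, -1],
    [0, 0, 0, -40, -38, -8, -1],
    [0, 0, 0, -94.5, -89.4, -7, -1],
    [0, 0, 0, -94.5, -89.4, -2, -1],
    [0, 0, 0, -94.5, -89.4, -1.5, -1],
  ],
)

```text
clock: 27.9
position: [541.3, 13.4, 199.7]
ee_rot: [0.984, -0.176, -0.0, -0.0]
contact_force: [0.4, -0.1, -0.0]
gripper_width: 15.2
grasp_force: 59.1
```

Call:
carry_out(
  motion=[
    [0, 0, 0, 0, 0, 0.5, -1],
    [0, 0, 0, 0, 0, 1, -1],
    [0, 0, 0, 0, 0, 1, -1],
    [0, 0, 0, 0, 0, 1, -1],
  ],
)

```text
clock: 28.4
position: [542.1, 12.0, 199.1]
ee_rot: [0.984, -0.177, 0.0, 0.0]
contact_force: [0.2, 1.0, 3.1]
gripper_width: 15.1
grasp_force: 59.3
```

Call:
carry_out(
  motion=[
    [0, 0, 0, 0, 0, 0.5, -1],
    [0, 0, 0, 0, 0, 0.5, -1],
    [0, 0, 0, 0, 0, 0.5, -1],
  ],
)

```text
clock: 28.78
position: [541.9, 12.3, 198.7]
ee_rot: [0.984, -0.176, 0.001, 0.0]
contact_force: [1.5, -0.6, 4.4]
gripper_width: 15.2
grasp_force: 59.5
```

Both sides now read the same to about 0.1 mm at equal force, so the stage is level. Returning the probe.

Call:
carry_out(
  motion=[
    [0, 0, 0, 0, 0, -16, -1],
    [0, 0, 0, 0, 0, -16, -1],
    [0, 0, 0, 0, 0, -16, -1],
  ],
)

```text
clock: 29.15
position: [540.7, 12.5, 213.1]
ee_rot: [0.984, -0.177, -0.001, 0.0]
contact_force: [0.5, -0.4, -1.3]
gripper_width: 15.4
grasp_force: 59.0
```

```bash
python3 -c "
from h import *
to(530.3,276.2,212,-20.3)"
```

```text
29.15 [540.75  12.47 213.07] [ 9.843e-01 -1.767e-01 -1.200e-03  2.000e-04] [ 0.55 -0.39 -1.27] 15.4
yaw -20.35 turn [ 0.0008  0.0022 -0.0009] shift [-101.5  -243.64    1.1 ] len 263.9
```

Call:
carry_out(
  motion=[
    [0, 0, 0, -101.8, -243.7, 0, -1],
    [0, 0, 0, -101.8, -243.7, 0, -1],
    [0, 0, 0, -101.8, -243.7, 0, -1],
    [0, 0, 0, -101.8, -243.7, 0, -1],
    [0, 0, 0, -101.8, -243.7, 0, -1],
  ],
)

```text
clock: 29.78
position: [529.8, 279.5, 212.7]
ee_rot: [0.985, -0.175, -0.001, 0.001]
contact_force: [-0.3, -0.0, -1.2]
gripper_width: 15.3
grasp_force: 59.1
```

Call:
carry_out(
  motion=[
    [0, 0, 0, 0, 0, 10, -1],
    [0, 0, 0, 0, 0, 25, -1],
    [0, 0, 0, 0, 0, 32, -1],
    [0, 0, 0, 0, 0, 32, -1],
    [0, 0, 0, 0, 0, 32, -1],
  ],
)

```text
clock: 30.4
position: [531.2, 275.9, 182.7]
ee_rot: [0.984, -0.177, 0.0, -0.0]
contact_force: [0.8, -0.4, -0.8]
gripper_width: 15.3
grasp_force: 59.1
```

Run:
```python
from h import *
to(531.5,277.2,103.1,-20.3)
d=get_image('scene');s=get_image('wrist');to(531.5,277.2,103.1,-20.3)
o=np.zeros((500,800,3),np.uint8);o[:500,:400]=cv2.resize(d['color'][280:405,400:500],(400,500));o[:400,400:]=cv2.resize(s['color'][200:300,270:370],(400,400))
cv2.imwrite("pics/c6.png",o)
```

```text
30.4 [531.17 275.95 182.72] [ 9.842e-01 -1.768e-01  3.000e-04 -2.000e-04] [ 0.76 -0.38 -0.84] 15.3
yaw -20.37 turn [-0.0006 -0.0006 -0.0012] shift [-0.17 -1.24 79.62] len 79.6
30.5 [531.13 276.26 182.93] [ 9.843e-01 -1.767e-01  4.000e-04 -5.000e-04] [ 0.12 -0.89 -1.  ] 15.4
yaw -20.35 turn [-0.0011 -0.0007 -0.0009] shift [-4.000e-02 -9.200e-01  7.983e+01] len 79.8
```

View pics/c6.png

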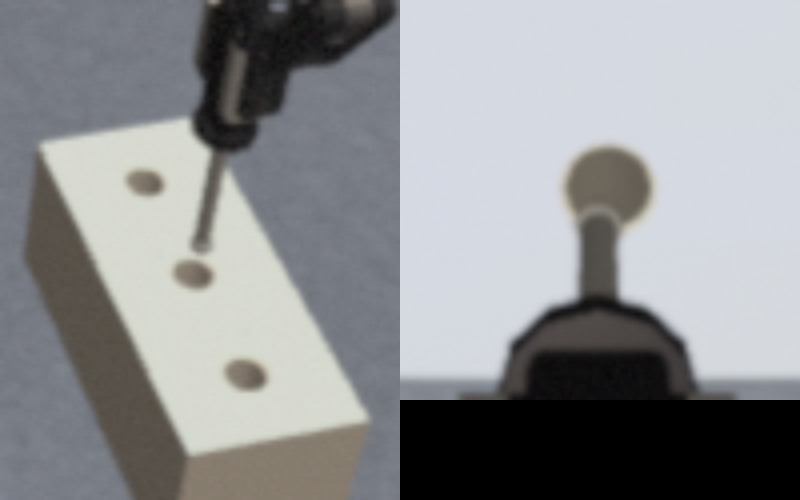

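The tip at (598,213) sits just above the mouth at (608,187), about 1.5 mm off toward the hole's left. I'll correct by +1.5 in tool y and lower.

Call:
carry_out(
  motion=[
    [0, 0, 0, 0, 1.5, 0, -1],
    [0, 0, 0, 0, 1.5, 8, -1],
    [0, 0, 0, 0, 1.5, 16, -1],
    [0, 0, 0, 0, 1.5, 24, -1],
    [0, 0, 0, 0, 1.5, 24, -1],
  ],
)

```text
clock: 31.12
position: [529.7, 274.6, 157.1]
ee_rot: [0.984, -0.176, -0.001, 0.001]
contact_force: [-1.0, -0.2, -0.2]
gripper_width: 14.9
grasp_force: 59.1
```

Call:
carry_out(
  motion=[
    [0, 0, 0, 0, 0, 15, -1],
    [0, 0, 0, 0, 0, 30, -1],
    [0, 0, 0, 0, 0, 45, -1],
    [0, 0, 0, 0, 0, 50, -1],
    [0, 0, 0, 0, 0, 50, -1],
  ],
)

```text
clock: 31.75
position: [530.2, 274.9, 107.8]
ee_rot: [0.984, -0.176, -0.0, 0.0]
contact_force: [0.2, -0.2, -0.1]
gripper_width: 15.1
grasp_force: 59.1
```

Call:
carry_out(
  motion=[
    [0, 0, 0, 0, 0, 2, -1],
    [0, 0, 0, 0, 0, 4, -1],
    [0, 0, 0, 0, 0, 4, -1],
    [0, 0, 0, 0, 0, 4, -1],
  ],
)

```text
clock: 32.25
position: [530.3, 275.0, 104.5]
ee_rot: [0.984, -0.176, 0.0, -0.0]
contact_force: [0.6, 0.3, -0.6]
gripper_width: 15.5
grasp_force: 59.1
```

Call:
carry_out(
  motion=[
    [0, 0, 0, 0, 0, 1, -1],
    [0, 0, 0, 0, 0, 1, -1],
  ],
)

```text
clock: 32.5
position: [530.2, 274.9, 103.2]
ee_rot: [0.984, -0.176, -0.0, 0.0]
contact_force: [-0.7, 0.1, -0.7]
gripper_width: 15.3
grasp_force: 59.1
```

Call:
carry_out(
  motion=[
    [0, 0, 0, 0, 0, 1, -1],
    [0, 0, 0, 0, 0, 1, -1],
    [0, 0, 0, 0, 0, 1, -1],
  ],
)

```text
clock: 32.88
position: [530.3, 275.0, 103.1]
ee_rot: [0.984, -0.176, 0.0, -0.0]
contact_force: [-2.5, -1.3, 5.5]
gripper_width: 15.6
grasp_force: 59.8
```

Call:
carry_out(
  motion=[
    [0, 0, 0, 0, 0, 1, -1],
    [0, 0, 0, 0, 0, 1, -1],
    [0, 0, 0, 0, 0, 1, -1],
  ],
)

```text
clock: 33.25
position: [530.3, 275.0, 103.1]
ee_rot: [0.984, -0.176, 0.0, -0.0]
contact_force: [-4.8, -0.6, 10.7]
gripper_width: 15.4
grasp_force: 60.5
```

It seats at TCP z 103.1, the same height as when it was gripped. Letting go.

Call:
carry_out(
  motion=[
    [0, 0, 0, 0, 0, -1.5, -1],
    [0, 0, 0, 0, 0, -1.5, 0],
    [0, 0, 0, 0, 0, -1.5, 0.3],
    [0, 0, 0, 0, 0, -1.5, 0.3],
    [0, 0, 0, 0, 0, -1.5, 0.3],
  ],
)

```text
clock: 33.88
position: [530.2, 275.0, 102.6]
ee_rot: [0.984, -0.176, -0.0, 0.0]
contact_force: [-0.4, -0.4, -0.6]
gripper_width: 55.5
grasp_force: 0.0
```

Call:
carry_out(
  motion=[
    [0, 0, 0, 0, 0, -20, 0.3],
    [0, 0, 0, 0, 0, -60, 0.3],
    [0, 0, 0, 0, 0, -110, 1],
    [0, 0, 0, 0, 0, -110, 1],
  ],
)

```text
clock: 34.38
position: [532.4, 276.4, 217.9]
ee_rot: [0.984, -0.176, 0.004, -0.004]
contact_force: [0.2, 0.8, -0.5]
gripper_width: 85.2
grasp_force: 0.0
```

Run:
```python
from h import *
d=get_image('scene');s=get_image('wrist');to(538.5,-294.5,230,-135)
o=np.zeros((500,800,3),np.uint8);o[:500,:400]=cv2.resize(d['color'][280:405,400:500],(400,500));o[:400,400:]=cv2.resize(s['color'][180:300,260:380],(400,400))
cv2.imwrite("pics/c7.png",o)
```

```text
34.48 [530.04 274.97 213.07] [ 9.843e-01 -1.767e-01  0.000e+00 -5.000e-04] [-0.39  0.29 -1.72] 85.3
yaw -20.35 turn [-6.000e-04  1.100e-03  2.001e+00] shift [205.97 530.97 -17.52] len 569.8
```

View pics/c7.png

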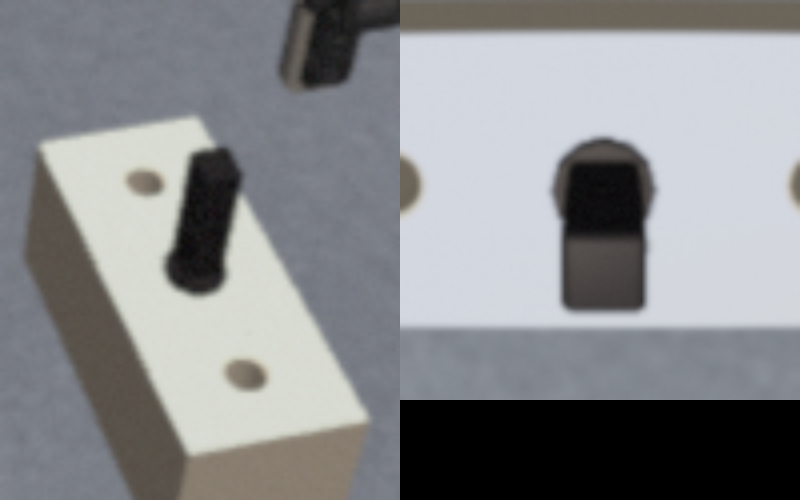

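The probe hangs upright with its collar on the rack, at (197,270). On to the jar.

Call:
carry_out(
  motion=[
    [0, 0, 0.18, 18, 48, -17, 1],
    [0, 0, 0.36, 38, 98, -17, 1],
    [0, 0, 0.54, 58, 150, -17, 1],
    [0, 0, 0.72, 78, 201, -17, 1],
    [0, 0, 0.9, 98, 252, -17, 1],
  ],
)

```text
clock: 35.1
position: [533.6, 2.8, 228.2]
ee_rot: [0.808, -0.589, -0.001, 0.001]
contact_force: [0.0, 0.1, 0.7]
gripper_width: 85.4
grasp_force: 0.0
```

```bash
python3 -c "
from h import *
to(538.5,-294.5,200,-135)"
```

```text
35.1 [533.57   2.77 228.16] [ 0.8079 -0.5894 -0.001   0.0012] [0.03 0.09 0.66] 85.4
yaw -72.22 turn [ 0.003  -0.0015  1.0956] shift [284.59  85.97  28.35] len 298.6
```

Call:
carry_out(
  motion=[
    [0, 0, 0.18, 55, 17, 0, 1],
    [0, 0, 0.36, 110, 33, 0, 1],
    [0, 0, 0.54, 168, 51, 0, 1],
    [0, 0, 0.72, 226, 68, 0, 1],
    [0, 0, 0.9, 284.6, 86, 0, 1],
  ],
)

```text
clock: 35.72
position: [540.5, -294.3, 227.9]
ee_rot: [-0.471, 0.882, 0.001, -0.001]
contact_force: [2.0, 0.8, 0.2]
gripper_width: 85.5
grasp_force: 0.0
```

Call:
carry_out(
  motion=[
    [0, 0, 0.15, 0, 0, 25, 1],
    [0, 0, 0.15, 0, 0, 80, 1],
    [0, 0, 0.15, 0, 0, 80, 1],
    [0, 0, 0.15, 0, 0, 80, 1],
  ],
)

```text
clock: 36.22
position: [542.0, -292.9, 150.7]
ee_rot: [-0.407, 0.914, -0.001, -0.0]
contact_force: [0.4, -1.0, 0.7]
gripper_width: 85.4
grasp_force: 0.0
```

Run:
```python
from h import *
s=get_image('wrist');to(538.5,-294.5,30,-135);cv2.imwrite("pics/w8.png",s["color"])
```

```text
36.27 [ 542.57 -292.94  151.69] [-4.068e-01  9.135e-01 -1.300e-03  9.000e-04] [-1.21  0.09  0.96] 85.3
yaw -131.99 turn [-0.003   0.0007  0.0525] shift [  3.96   2.35 121.68] len 121.8
```

View pics/w8.png

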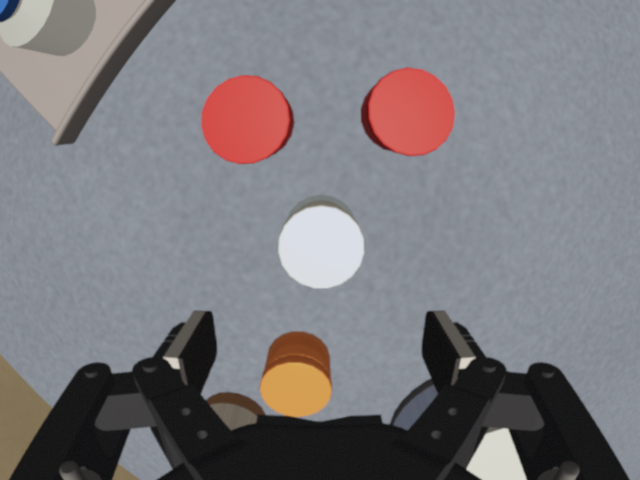

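The white-lidded jar is at (321,246) between the open fingers. The two red jars and the orange one are clear of the closing line. Descending.

Call:
carry_out(
  motion=[
    [0, 0, 0.05, 4, 2, 10, 1],
    [0, 0, 0.05, 4, 2, 60, 1],
    [0, 0, 0.05, 4, 2, 110, 1],
    [0, 0, 0.05, 4, 2, 121, 1],
    [0, 0, 0.05, 4, 2, 121, 1],
  ],
)

```text
clock: 36.9
position: [538.5, -294.6, 30.3]
ee_rot: [-0.384, 0.923, -0.001, 0.001]
contact_force: [0.7, 0.1, 0.7]
gripper_width: 85.5
grasp_force: 0.0
```

Call:
carry_out(
  motion=[
    [0, 0, 0, 0, 0, 0, 0.4],
    [0, 0, 0, 0, 0, 0, 0.2],
    [0, 0, 0, 0, 0, 0, -1],
    [0, 0, 0, 0, 0, 0, -1],
    [0, 0, 0, 0, 0, 0, -1],
  ],
)

```text
clock: 37.52
position: [538.9, -294.8, 31.6]
ee_rot: [-0.384, 0.923, -0.002, 0.002]
contact_force: [0.8, 0.2, 5.5]
gripper_width: 55.6
grasp_force: 62.6
```

Run:
```python
from h import *
to(570.5,-46,140)
```

```text
37.52 [ 538.85 -294.76   31.59] [-0.3837  0.9235 -0.0017  0.0018] [0.82 0.19 5.47] 55.6
yaw -134.87 turn [-0.0044  0.002  -0.    ] shift [-198.83  152.6  -108.7 ] len 273.2
```

Call:
carry_out(
  motion=[
    [0, 0, 0, 0, 0, -40, -1],
    [0, 0, 0, 0, 0, -100, -1],
    [0, 0, 0, 0, 0, -135, -1],
    [0, 0, 0, -45, 34, -135, -1],
    [0, 0, 0, -92, 71, -135, -1],
  ],
)

```text
clock: 38.15
position: [551.9, -178.3, 165.2]
ee_rot: [-0.382, 0.924, -0.0, 0.001]
contact_force: [1.0, 0.9, -2.3]
gripper_width: 55.0
grasp_force: 64.0
```

Call:
carry_out(
  motion=[
    [0, 0, 0, -46, 35, 0, -1],
    [0, 0, 0, -90, 69, 0, -1],
    [0, 0, 0, -106, 81, 0, -1],
    [0, 0, 0, -106, 81, 0, -1],
    [0, 0, 0, -106, 81, 0, -1],
  ],
)

```text
clock: 38.78
position: [569.1, -47.5, 164.0]
ee_rot: [-0.383, 0.924, -0.0, -0.0]
contact_force: [0.1, -1.2, -0.6]
gripper_width: 55.3
grasp_force: 63.9
```

Run:
```python
from h import *
d=get_image('scene');to(570.5,-46,134,-135);cv2.imwrite("pics/c9.png",cv2.resize(d['color'][100:350,170:470],(720,600)))
```

```text
38.83 [569.04 -47.84 163.88] [-3.826e-01  9.239e-01  0.000e+00 -1.000e-04] [-0.61  0.19 -1.31] 55.5
yaw -135.01 turn [ 0.0001 -0.0002 -0.0001] shift [-2.34  0.26 29.88] len 30.0
```

View pics/c9.png

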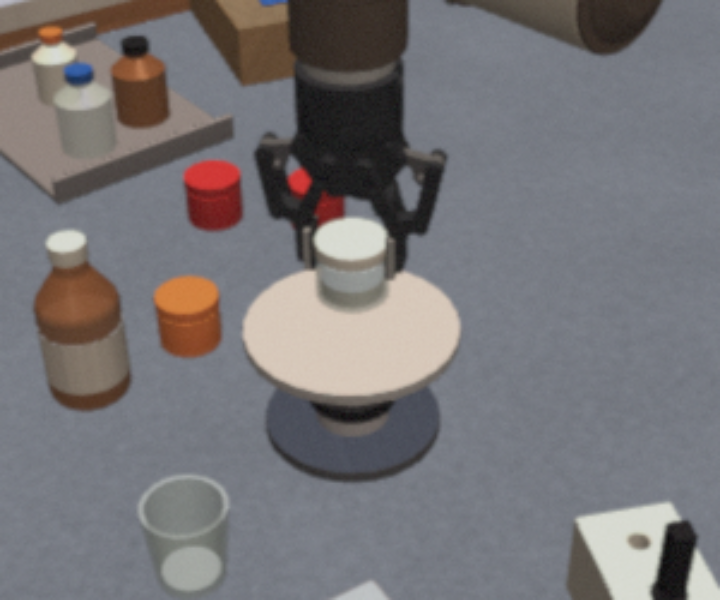

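The jar (350,265) is held over the middle of the stage. Lowering gently.

Call:
carry_out(
  motion=[
    [0, 0, 0, -2, 0, 10, -1],
    [0, 0, 0, -2, 0, 20, -1],
    [0, 0, 0, -2, 0, 25, -1],
    [0, 0, 0, -2, 0, 27, -1],
    [0, 0, 0, -2, 0, 27, -1],
  ],
)

```text
clock: 39.45
position: [570.8, -45.3, 136.7]
ee_rot: [-0.383, 0.924, -0.0, -0.0]
contact_force: [0.5, 0.5, -1.5]
gripper_width: 55.6
grasp_force: 63.9
```

Call:
carry_out(
  motion=[
    [0, 0, 0, 0, 0, 1, -1],
    [0, 0, 0, 0, 0, 2, -1],
    [0, 0, 0, 0, 0, 2, -1],
  ],
)

```text
clock: 39.83
position: [570.7, -45.3, 134.8]
ee_rot: [-0.383, 0.924, 0.0, 0.0]
contact_force: [0.4, -0.4, -1.7]
gripper_width: 55.3
grasp_force: 63.9
```

Call:
carry_out(
  motion=[
    [0, 0, 0, 0, 0, 1, -1],
    [0, 0, 0, 0, 0, 1, -1],
    [0, 0, 0, 0, 0, 1, -1],
  ],
)

```text
clock: 40.2
position: [570.7, -45.3, 133.8]
ee_rot: [-0.383, 0.924, -0.0, -0.0]
contact_force: [0.3, 0.1, -1.3]
gripper_width: 55.6
grasp_force: 63.9
```

Call:
carry_out(
  motion=[
    [0, 0, 0, 0, 0, 0.5, -1],
    [0, 0, 0, 0, 0, 0.5, -1],
    [0, 0, 0, 0, 0, 0.5, -1],
  ],
)

```text
clock: 40.58
position: [570.8, -45.3, 133.4]
ee_rot: [-0.383, 0.924, -0.0, 0.0]
contact_force: [0.4, 0.0, 0.1]
gripper_width: 55.4
grasp_force: 64.1
```

Call:
carry_out(
  motion=[
    [0, 0, 0, 0, 0, 0.5, -1],
    [0, 0, 0, 0, 0, 0.5, -1],
    [0, 0, 0, 0, 0, 0.5, -1],
  ],
)

```text
clock: 40.95
position: [570.9, -45.3, 133.3]
ee_rot: [-0.383, 0.924, -0.0, 0.0]
contact_force: [-1.9, 0.4, 4.7]
gripper_width: 55.4
grasp_force: 64.2
```

Call:
carry_out(
  motion=[
    [0, 0, 0, 0, 0, -0.7, -1],
    [0, 0, 0, 0, 0, -0.7, 0.45],
    [0, 0, 0, 0, 0, -0.7, 0.7],
    [0, 0, 0, 0, 0, -0.7, 1],
    [0, 0, 0, 0, 0, -0.7, 1],
  ],
)

```text
clock: 41.58
position: [570.7, -45.3, 133.4]
ee_rot: [-0.383, 0.924, 0.0, -0.0]
contact_force: [0.1, 0.4, 0.7]
gripper_width: 85.4
grasp_force: 0.0
```

Call:
carry_out(
  motion=[
    [0, 0, 0, 0, 0, -10, 1],
    [0, 0, 0, 0, 0, -50, 1],
    [0, 0, 0, 0, 0, -100, 1],
    [0, 0, 0, 0, 0, -120, 1],
    [0, 0, 0, 0, 0, -120, 1],
  ],
)

```text
clock: 42.2
position: [571.6, -45.2, 256.1]
ee_rot: [-0.383, 0.924, -0.001, 0.003]
contact_force: [-0.0, 1.4, -0.6]
gripper_width: 85.1
grasp_force: 0.0
```

Run:
```python
from h import *
d=get_image('scene');S();t=get_image('top')
D=d['color']
m,c,st=blob(D.min(2)>190,(317,212));print("lid",c,st,plane(d,c,151))
m2,c2,st2=blob(t['color'].min(2)>195,(135,262));print(st2)
cv2.imwrite("pics/c10.png",cv2.resize(D[100:400,150:510],(720,600)))
```

```text
42.25 [570.65 -45.18 254.06] [-3.833e-01  9.236e-01  1.000e-04  8.000e-04] [-0.1   1.05 -1.33] 85.1
lid [316.24484536 213.95876289] [302 206  30  17 388] [570.39518826 -47.08858337 151.        ]
[   58   192   131   288 17912]
```

View pics/c10.png

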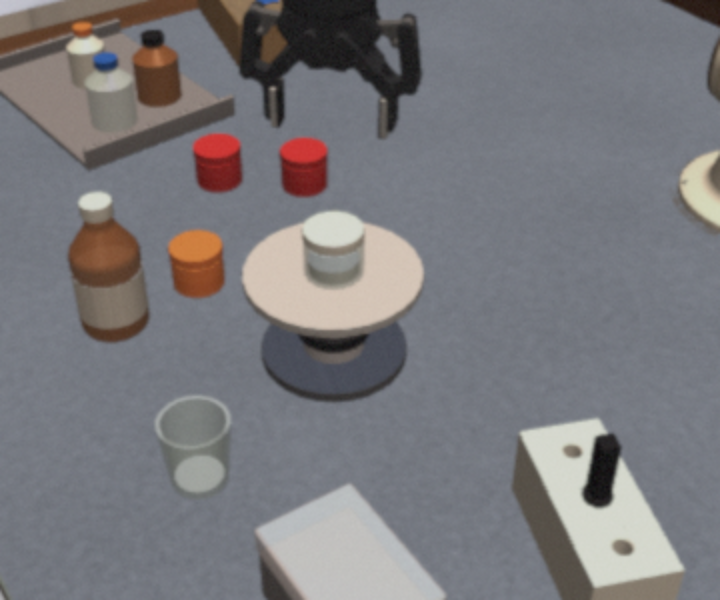

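The jar stands on the middle of the stage at crop (333,245), lid measured at (570,-47). The probe is seated in the rack at (600,490), and everything else is where it was. Handing in.

```bash
python3 -c "
from bench import *
print(job_done())"
```

```text
the job is handed in; nothing more can be done
None
```

The job is handed in at about 42 s of the 72 s: the stage's two sides read within about 0.1 mm of each other at equal force, the probe is back fully down in the middle hole, and the jar stands about 1 mm from the stage's middle; the hand-in gave no verdict.

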